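# Load the blue cell into the sprung test cradle

## Robot

A 7-joint arm with a two-finger parallel gripper is mounted at the origin on a cart in front of the work surface, level with it; the furniture and walls round the work are solid. World frame = base frame: x ahead of the robot, y to its left, z up, the work surface at z = 0. Lengths are in m, angles in rad, forces in N, time in s.
With the tool pointing down it reaches from about 0.425 to 0.925 m from the base axis. Payload 6.8 kg.
Tool frame: the origin (TCP) lies between the finger pads; the fingertips stand 19 mm ahead of it and the grasp point (between the pads) is the TCP (env.nose_length is the distance from the TCP to the fingertips, in m); z points along the fingers, y is the line along which they close (so a half turn about z gives the same grasp; the last joint's range is limited). The gripper opens to 88 mm and grips with 3 to 60 N. Pads are 20 mm wide; open, the fingers measure 115 mm over their backs; the gripper's body (75 mm by 178 mm) begins 61 mm behind the grasp point.
Start: joints at [-1.23, 0.477, 0.022, 1.555, -0.011, 1.109, -0.083], TCP at [0.293, 0.608, 0.242] pointing down, gripper open.
Joint ranges: [-2.96, 2.96], [-0.34, 2.1], [-1.41, 1.46], [0.24, 2.44], [-1.37, 4.51], [0.17, 1.92], [-2.96, 2.96]. Speed limits (rad/s): [2.39, 2.39, 3.14, 3.14, 3.14, 3.14, 3.14].

## Interface

Orientations are given as a 3x3 rotation matrix whose columns are the frame's x, y, z axes.
In Python, from cell import env, snapshot, calibration gives the robot as it stands.
- The arm moves only by the tool carry_out, never from a script. Its argument "rows" is a list of rows, each a list of 7 numbers: the shift along the tool's x, y, z in m, then the turn, a rotation vector about the tool's x, y, z in rad, then the finger opening in m, from 0 to 0.0878. In form: [[x, y, z, ax, ay, az, claw], ...]. A call has 1 to 12 rows; each row shifts and turns the commanded pose from where the row before left it, along the tool's axes as they then stand; what a row does not reach is not made up. A row lasts 1/8 s, in which the tool goes at most 62.5 mm and 10.7 degrees, less where a joint would pass 70% of its speed; a pose out of reach is approached as far as the arm can. A call is refused whole if a number of a shift passes 0.0625 or a number of a turn 0.188, either way. A call with a gripper value outside its range is refused whole. The fingers move at their own pace and stop on an object; "newtons" is the grip in N (left out, the last holds). Time passes only in rows, so rows that do not move let the fingers close. It gives the time, the measured TCP pose, the force, the opening and the grip force at its end, in the units of the state.
- env.get_state(): the state, without advancing time (a new reading comes with each control period).
- snapshot(name): name is "scene" or "top"; returns the picture (400x640x3 uint8, red, green, blue); there is no depth.
- calibration(name): a dict with "intrinsics" (3x3 intrinsics, pixels), "origin" and "rotation" of the camera in the world. Camera axes: x right, y down, z forward; pixel columns grow to the right and rows downward; lengths in m; the calibration is good to about 2 mm. A picture is of the moment at which its call begins. calibration takes no time and is no camera call.
- env.hand_in(): hands the job in; it is judged then, once.
The state is a dict: "clock": time; "qpos": joint angles; "qvel": joint speeds; "joint_efforts": joint torques, N m; "position": TCP position; "eef_rot": TCP orientation; "force": force on the tool from outside, world axes, zero at the start; "moment": the same for the moment, N m; "width": finger opening in m; "grip_force": force on a finger pad.
Only numpy, scipy, OpenCV 4.12 (cv2) and the standard library are available. Lean on these libraries where they do the work, as an engineer would, in place of code of your own. Each camera call takes 0.05 s, during which the arm holds its last target. There are 200 camera calls.

## Task

Take the blue-sleeved cell out of the grey rack and load it into the aluminium test cradle: hold it with its button end raised, push its flat end against the sprung brass contact to squeeze the spring, then tip the button end down in front of the fixed contact so that the cell lies level in both saddles, held by the spring. Let go of it and leave the orange cell lying in the rack.

Things in the scene. Friction and masses are not known exactly. Their poses are not given: they have to be found in the camera images.
- blue_cell_center (a point): Centre of the blue-sleeved battery cell to be loaded: 32 mm in diameter, 70 mm long with its 12 mm steel button, 0.14 kg, white band near the button end. x runs along it towards the button; both ends are 35 mm from the centre. It lies level, 40 mm above the worktop, in either nest of the grey rack; its middle 40 mm is open below down to the rack's base, 12 mm above the worktop.
- orange_cell_center (a point): Centre of an orange-sleeved cell of the same size and shape in the rack's other nest, parallel to the blue one and 90 mm from it sideways; it is to stay there. Beware: all the work lies left (+y) of a fixed post, 58 mm square and 1.4 m tall, at x = 0.31, y = -0.10 m; a second post stands at y = -0.53 m. An arm that starts to their right must fold up before it turns past them.
- bay (a point): Where the loaded cell's centre lies, on the bay's axis, 40 mm above the worktop. x runs along the bay from the sprung to the fixed contact, z up. The cradle is fixed. Two black V saddles (at x = -24 and +24 mm, 8 mm long, 30 mm across, narrower than the cell) carry the cell; sides open; base plate top 28 mm below this point.
- fixed_contact (a point): Centre of the fixed brass contact's face, on the bay's axis at x = +35 mm of the bay; x as the bay's. Its black block reaches from 2 to 14 mm behind the face (bay x = 37 to 49 mm), 36 mm wide, and its top is 2 mm above the axis. Come in with the button end raised 25 degrees or so to pass over it; to tip that end down in front of it, first push the flat end to bay x = -40 to -45 mm.
- plunger (a joint): How far the sprung brass dome (radius 10 mm, on the bay's axis, tip at bay x = -25 mm at rest) is pushed in towards -x, in m: 0 at rest, 0.010 with the cell loaded (flat end at bay x = -35 mm), 0.024 at its stop. It springs back with 2 N at rest plus 0.3 N per mm. Its black housing: bay x = -72 to -54 mm, 36 mm wide, top 16 mm above the axis.
Mind the look-alikes: they are no part of the job. What is shaped like the part that bears bay but pink or turquoise is not meant.

How it is judged:
By the outcome, as a careful person would: the job done as asked, in the order asked, and still so for the second after the job is handed in, with the robot touching nothing.
It also fails if it takes over 61 s, if anything falls off the work surface, if the arm or the gripper's body presses on something with over 40 N, if the wrist force passes 120 N, or if a joint passes its speed limit or range.

## Working session

There is one attempt and no reset: what is moved stays moved. The work goes in short steps, Python scripts to look and compute and a tool call to move; the robot and the scene stay as the last step left them, time stands still between calls to the robot, and variables do not carry over. Pictures are saved under pics/ and viewed, at most 10 in all, crops included, and the job is handed in when it is done.

Besides the shell and the picture viewer there is one more tool, called as a command line: name --pt "numbers of a row" for each row, then --argument value for the rest. carry_out: Moves the arm, as the interface text tells. Its arguments: {"type":"object","properties":{"rows":{"type":"array","items":{"type":"array","items":{"type":"number"}}},"newtons":{"type":"number"}},"required":["rows"]}

```bash
mkdir -p pics; ls
python3 - <<'E'
from cell import env, snapshot, calibration
import cv2,numpy as np
for n in("scene","top"):
    cv2.imwrite(f"pics/{n}0.png",snapshot(n)[:,:,::-1])
    c=calibration(n);print(n,c)
s=env.get_state();print(s)
E
```

```text
pics
scene {'intrinsics': array([[453.4199466 ,   0.        , 313.62647708],
       [  0.        , 453.4199466 , 201.00374203],
       [  0.        ,   0.        ,   1.        ]]), 'origin': array([1.30513566, 0.74603126, 0.74150542]), 'rotation': array([[-0.69962812,  0.3957667 , -0.59488588],
       [ 0.71406556,  0.35801803, -0.60160906],
       [-0.02511696, -0.84569014, -0.53308286]])}
top {'intrinsics': array([[442.40686975,   0.        , 317.07148812],
       [  0.        , 442.40686975, 195.6559668 ],
       [  0.        ,   0.        ,   1.        ]]), 'origin': array([ 0.39945522, -0.03858355,  1.37848815]), 'rotation': array([[ 0.0230388 , -0.995399  ,  0.0930056 ],
       [-0.99946475, -0.02077144,  0.02527367],
       [-0.02322553, -0.0935381 , -0.99534476]])}
{'clock': 0.1, 'qpos': array([-1.23014893,  0.477698  ,  0.02231865,  1.55631548, -0.0115009 ,
        1.10929993, -0.08307679]), 'qvel': array([-2.16143730e-05, -5.86101545e-04,  9.54587017e-04, -3.24723446e-03,
       -1.94896989e-04,  9.45353104e-04, -3.51028262e-04]), 'joint_efforts': array([ 4.68648708e-03, -5.84095860e+01,  1.54022980e+00, -2.73314613e+01,
       -5.42060472e-02,  1.31718072e-02,  2.70367605e-05]), 'position': array([0.29261751, 0.607723  , 0.24080716]), 'eef_rot': array([[-9.01019266e-01,  4.33778661e-01, -5.97021639e-04],
       [ 4.33779060e-01,  9.01018061e-01, -1.47695639e-03],
       [-1.02744883e-04, -1.58974164e-03, -9.99998731e-01]]), 'force': array([ 0.39216782, -0.01285302,  0.58142444]), 'moment': array([-0.01212099, -0.03928869,  0.01561136]), 'grip_force': 0.0, 'width': 0.08778286630637828}
```

View pics/scene0.png

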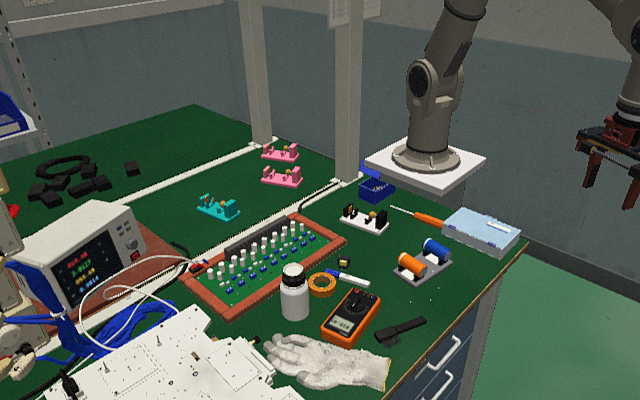

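View pics/top0.png

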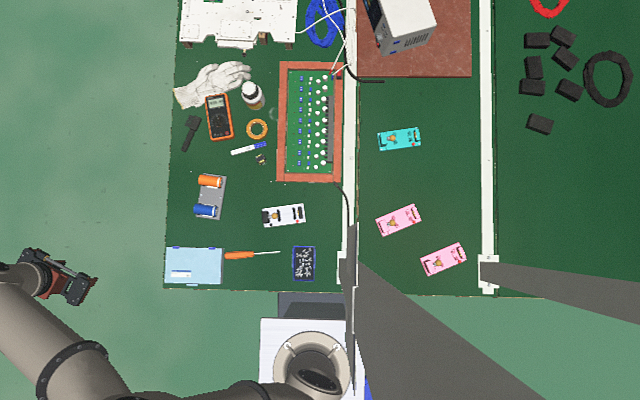

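Run:
```python
import cv2,numpy as np
t=cv2.imread("pics/top0.png")[165:240,180:320];s=cv2.imread("pics/scene0.png")[195:290,335:460]
a=cv2.resize(t,None,fx=5,fy=5,interpolation=cv2.INTER_CUBIC)
cv2.imwrite("pics/topc.png",a)
b=cv2.resize(s,None,fx=6,fy=6,interpolation=cv2.INTER_CUBIC)
cv2.imwrite("pics/scenec.png",b)
```

```text
(no output)
```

View pics/topc.png

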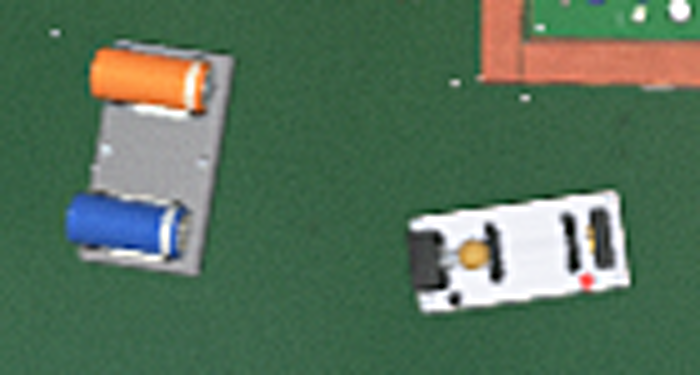

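View pics/scenec.png

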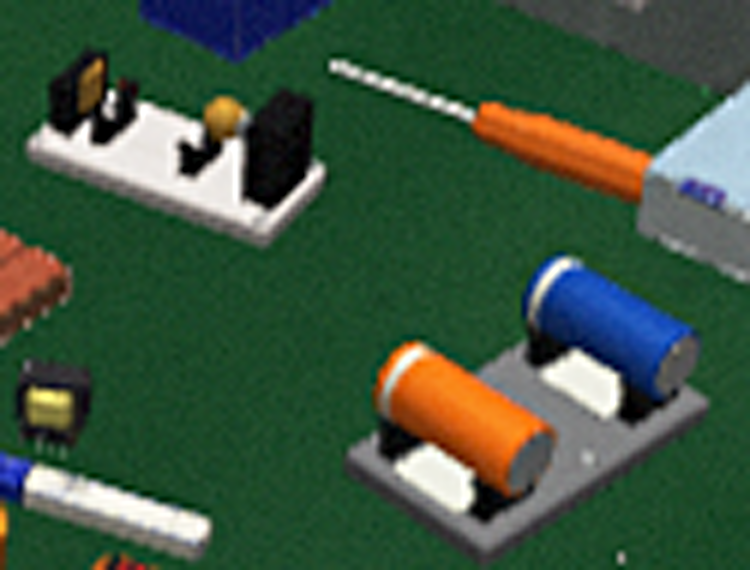

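```bash
cat > fit.py <<'E'
import cv2,numpy as np
from scipy.optimize import minimize
from cell import calibration
C={n:calibration(n) for n in("scene","top")}
def proj(n,P):
    c=C[n];q=(np.asarray(P)-c["origin"])@c["rotation"]
    return (q@c["intrinsics"].T)[:,:2]/q[:,2:]
def box(x0,x1,y0,y1,z0,z1): return np.array([[x,y,z] for x in(x0,x1) for y in(y0,y1) for z in(z0,z1)])
def cyl(x0,x1,r):
    a=np.linspace(0,2*np.pi,40);return np.array([[x,r*np.cos(t),r*np.sin(t)] for x in(x0,x1) for t in a])
def sph(cx,r):
    a=np.linspace(0,np.pi,15);b=np.linspace(0,2*np.pi,30)
    return np.array([[cx+r*np.cos(t),r*np.sin(t)*np.cos(u),r*np.sin(t)*np.sin(u)] for t in a for u in b])
def world(P,p):
    c,s=np.cos(p[2]),np.sin(p[2]);return P@np.array([[c,s,0],[-s,c,0],[0,0,1]])+[p[0],p[1],.04]
S=8
def mask(n,P,win):
    u0,v0,u1,v1=win
    uv=(proj(n,P)+.5-[u0,v0])*S-.5
    m=np.zeros(((v1-v0)*S,(u1-u0)*S),np.float32)
    h=cv2.convexHull(np.round(uv*16).astype(np.int32))
    cv2.fillConvexPoly(m,h,1.,shift=4)
    return cv2.resize(m,None,fx=1/S,fy=1/S,interpolation=cv2.INTER_AREA)
def blur(m): return cv2.GaussianBlur(m,(0,0),.5)
E
python3 - <<'E'
from fit import *
I={n:cv2.imread(f"pics/{n}0.png").astype(np.float32) for n in C}
W={"top":{"b":(190,198,222,222),"o":(193,170,226,192),"c":(258,198,312,232)},"scene":{"b":(416,232,458,268),"o":(392,246,432,284),"c":(336,198,394,240)}}
def bp(n,u,v,z=.04):
    c=C[n];d=c["rotation"]@np.linalg.solve(c["intrinsics"],[u,v,1]);o=c["origin"];return o+d*(z-o[2])/d[2]
i=lambda u,v:(180+u/5,165+v/5)
def guess(a,b): 
    A,B=bp("top",*i(*a)),bp("top",*i(*b));d=B-A;return [*((A+B)/2)[:2],np.arctan2(d[1],d[0])]
def cellcost(p,views,col):
    e=0
    for n in views:
        w=W[n][col];im=I[n][w[1]:w[3],w[0]:w[2]]
        b,g,r=im[...,0],im[...,1],im[...,2]
        sat=np.clip(((b-r) if col=="b" else (r-b))/ (np.percentile((b-r) if col=="b" else (r-b),93)),0,1)
        obs=(sat>.45).astype(np.float32)
        m=mask(n,world(cyl(-.035,p[3],.016),p),w)
        e+=((blur(m)-blur(obs))**2).sum()
    return e
def multi(f,p0,args):
    best=None
    for k in range(4):
        r=minimize(f,p0,args=args,method="Nelder-Mead",options=dict(initial_simplex=np.vstack([p0]+[np.array(p0)+d for d in np.diag([.004,.004,.06,.004][:3]+[.004]*(len(p0)-3))]),maxiter=500,xatol=1e-5,fatol=1e-3));p0=r.x
    return r
for col,a,b in(("b",(75,220),(186,238)),("o",(95,75),(208,90))):
    p0=guess(a,b)+[.02];print(col,p0)
    for v in(("top",),("scene",),("top","scene")):
        r=multi(cellcost,p0,(v,col));print(v,r.x.round(4),round(r.fun,2))
# cradle: painter model
col=dict(w=np.array([225,225,230.]),k=np.array([30,30,30.]),g=np.array([70,100,50.]),y=np.array([45,140,190.]))
def ccost(p,views,out=None):
    e=0
    for n in views:
        w=W[n]["c"];im=I[n][w[1]:w[3],w[0]:w[2]]
        x=np.zeros_like(im)+np.median(I["top"][225:232,258:312].reshape(-1,3),0) if n=="top" else np.zeros_like(im)+np.median(I["scene"][228:240,340:350].reshape(-1,3),0)
        L=[(box(p[3],p[4],p[5],p[6],-.04,-.028),"w")]
        H=[(box(-.072,-.054,-.018,.018,-.028,.016),"k")];F=[(box(.037,.049,-.018,.018,-.028,.002),"k")]
        D=[(sph(-.035,.010),"y")]
        sd=[(box(s*.024-.004,s*.024+.004,-.015,.015,-.028,-.012),"k") for s in(-1,1)]
        for P,c in L+F+sd+D+H:
            m=mask(n,world(P,p),w)[...,None];x=x*(1-m)+m*col[c]
        d=blur(x)-blur(im);e+=np.minimum(d**2,90**2).sum()/1e4
        if out is not None: out.append(np.vstack([im,x]))
    return e
p0=guess((405,262),(605,238));y=p0[2]
p0=guess((472,254),(590,238))+[-.075,.055,-.03,.03];print("c",p0)
for v in(("top",),("scene",),("top","scene")):
    r=multi(ccost,p0,(v,));print(v,r.x.round(4),round(r.fun,2))
o=[];ccost(r.x,("top","scene"),o)
h=max(a.shape[0] for a in o)
o=[np.vstack([a,np.zeros((h-a.shape[0],a.shape[1],3))]) for a in o]
cv2.imwrite("pics/cfit.png",cv2.resize(np.hstack(o).clip(0,255).astype(np.uint8),None,fx=6,fy=6,interpolation=cv2.INTER_NEAREST))
E
```

```text
b [np.float64(0.4711263422332429), np.float64(0.3325891540128093), np.float64(-1.7084848217112876), 0.02]
('top',) [ 0.4742  0.3341 -1.7008  0.0147] 16.09
('scene',) [ 0.4731  0.319  -1.6953  0.0105] 26.54
('top', 'scene') [ 0.4736  0.3237 -1.7051  0.0155] 89.64
o [np.float64(0.5612795090744145), np.float64(0.3238306420860939), np.float64(-1.6824029932557), 0.02]
('top',) [ 0.5641  0.3236 -1.6895  0.0163] 15.19
('scene',) [ 0.5639  0.3077 -1.6786  0.0102] 23.44
('top', 'scene') [ 0.5635  0.311  -1.6973  0.0138] 84.85
c [np.float64(0.4660993939883544), np.float64(0.08773786061104026), np.float64(-1.414232959191328), -0.075, 0.055, -0.03, 0.03]
('top',) [ 0.4669  0.0905 -1.4132 -0.0738  0.0557 -0.0294  0.0292] 294.41
('scene',) [ 0.4679  0.0868 -1.4022 -0.0708  0.0541 -0.0272  0.0219] 320.32
('top', 'scene') [ 0.4678  0.088  -1.4156 -0.0702  0.0534 -0.0296  0.0283] 931.21
```

View pics/cfit.png

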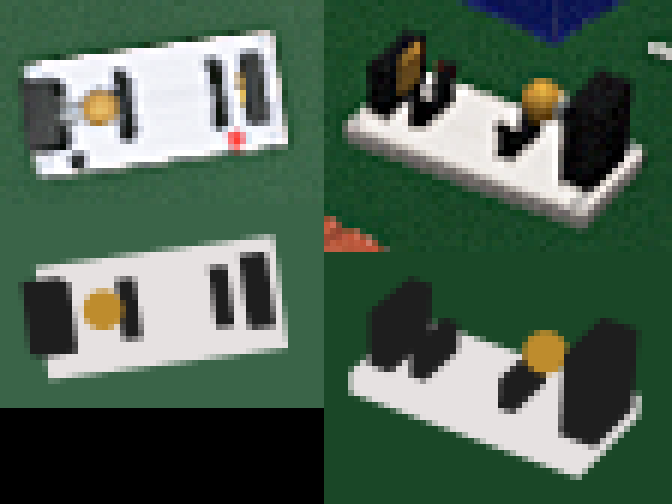

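Run:
```python
from fit import *
I={n:cv2.imread(f"pics/{n}0.png").astype(np.float32) for n in C}
W={"top":{"b":(190,198,222,222),"o":(193,170,226,192)},"scene":{"b":(416,232,458,268),"o":(392,246,432,284)}}
def cost(p,views,col):
    e=0
    for n in views:
        w=W[n][col];im=I[n][w[1]:w[3],w[0]:w[2]]
        d=(im[...,0]-im[...,2])*(1 if col=="b" else -1)
        obs=np.clip((d-20)/(np.percentile(d,92)*.7-20),0,1)
        m=mask(n,world(cyl(-.035,p[3],.016),p),w)
        if n=="scene": m=m*(1-mask(n,world(cyl(-.035,-.035,.016),p),w))
        e+=((blur(m)-blur(obs))**2).sum()
    return e
for col,p0 in(("b",[.474,.33,-1.70,.017]),("o",[.564,.32,-1.70,.017])):
    for v in(("top",),("scene",),("top","scene")):
        q=p0
        for k in range(4):
            r=minimize(cost,q,args=(v,col),method="Nelder-Mead",options=dict(initial_simplex=np.vstack([q]+[np.array(q)+d for d in np.diag([.004,.004,.06,.004])])));q=r.x
        print(col,v,r.x.round(4),round(r.fun,2))
```

```text
b ('top',) [ 0.4743  0.3339 -1.7086  0.0151] 13.79
b ('scene',) [ 0.4758  0.3325 -1.7139  0.0239] 18.05
b ('top', 'scene') [ 0.475   0.3327 -1.7143  0.0239] 43.0
o ('top',) [ 0.564   0.3234 -1.7027  0.0163] 15.32
o ('scene',) [ 0.5657  0.3222 -1.714   0.0252] 15.93
o ('top', 'scene') [ 0.5648  0.3225 -1.7136  0.0257] 34.11
```

carry_out --pt "0 0 0 0 0 0.178 0.0878" --pt "0 0 0 0 0 0.178 0.0878" --pt "0 0 0 0 0 0.178 0.0878" --pt "0 0 0 0 0 0.178 0.0878" --pt "0 0 0 0 0 0.178 0.0878" --pt "0 0 0 0 0 0.178 0.0878" --pt "0 0 0 0 0 0.178 0.0878" --newtons 40

```text
clock: 0.98
position: [0.2927, 0.6079, 0.2411]
eef_rot: [[0.129, 0.992, -0.0], [0.992, -0.129, -0.001], [-0.001, -0.0, -1.0]]
force: [0.5, -0.4, -0.1]
width: 0.0874
grip_force: 0.0
```

```bash
cat > go.py <<'E'
import numpy as np,sys
from scipy.spatial.transform import Rotation as R
from cell import env
BAY=np.array([.4675,.0885,.04]);BY=-1.41
def delta(pos,yaw,pitch=0):
    """tool-frame shift+rotvec to the pose: -x tool = cell axis at yaw, raised by pitch"""
    s=env.get_state();M=np.array(s["eef_rot"])
    x=-np.array([np.cos(yaw),np.sin(yaw),0]);z=np.array([0,0,-1.]);T=np.column_stack([x,np.cross(z,x),z])@R.from_euler("y",-pitch).as_matrix()
    print("t",s["clock"],"pos",s["position"].round(4),"w",s["width"],"F",s["force"].round(1))
    print("shift",(M.T@(np.array(pos)-s["position"])).round(4),"turn",R.from_matrix(M.T@T).as_rotvec().round(4))
def bay(x,z,y=0):
    c,s_=np.cos(BY),np.sin(BY);return BAY+[c*x-s_*y,s_*x+c*y,z]
E
python3 -c "
from go import *
delta([.475,.333,.15],-1.70)"
```

```text
t 0.975 pos [0.2927 0.6079 0.2411] w 0.0873704200286549 F [ 0.5 -0.4 -0.1]
shift [-0.2489  0.2164  0.0913] turn [-0.0003  0.001  -0.0006]
```

carry_out --pt "-0.035 0.031 0.013 0 0 0 0.0878" --pt "-0.035 0.031 0.013 0 0 0 0.0878" --pt "-0.035 0.031 0.013 0 0 0 0.0878" --pt "-0.036 0.031 0.013 0 0 0 0.0878" --pt "-0.036 0.031 0.013 0 0 0 0.0878" --pt "-0.036 0.031 0.013 0 0 0 0.0878" --pt "-0.036 0.031 0.013 0 0 0 0.0878" --pt "0 0 0 0 0 0 0.0878" --pt "0 0 0 0 0 0 0.0878"

```text
clock: 2.1
position: [0.477, 0.3347, 0.1505]
eef_rot: [[0.124, 0.992, -0.001], [0.992, -0.124, 0.0], [0.0, -0.001, -1.0]]
force: [-0.5, 0.5, -0.8]
width: 0.0879
grip_force: 0.0
```

```bash
python3 -c "
from go import *
from cell import snapshot
import cv2
delta([.475,.333,.04],-1.70)
t=snapshot('top')[150:250,150:290];s=snapshot('scene')[150:290,340:480]
a=cv2.resize(t,None,fx=4,fy=4);b=cv2.resize(s,(400,400));a=a[:,:400]
cv2.imwrite('pics/ab.png',cv2.hconcat([a,b])[:,:,::-1])"
```

```text
t 2.1 pos [0.477  0.3347 0.1505] w 0.08788940939277985 F [-0.5  0.5 -0.8]
shift [-0.002  -0.0017  0.1105] turn [-0.0006 -0.0001  0.0053]
```

View pics/ab.png

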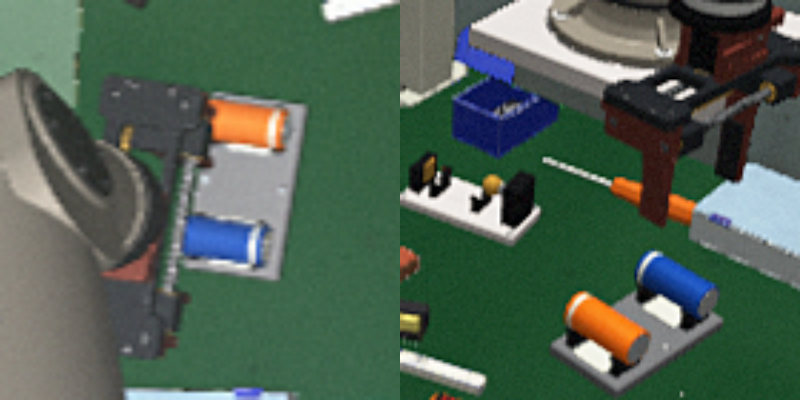

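```bash
python3 -c "
from fit import *
P=np.array([[.477,.3347,.1315]]*2)+np.array([[.992,-.124,0]])*np.array([[.05],[-.05]])
a=proj('scene',P);print((a-[340,150])*400/140+[400,0]); b=proj('top',P);print((b-[150,150])*4)"
```

```text
[[650.99070245 218.34766572]
 [728.49063312 173.5717335 ]]
[[198.64758156 158.02889039]
 [174.58307613 296.90561518]]
```

carry_out --pt "-0.002 -0.0017 0.04 0 0 0.005 0.0878" --pt "0 0 0.03 0 0 0 0.0878" --pt "0 0 0.02 0 0 0 0.0878" --pt "0 0 0.015 0 0 0 0.0878" --pt "0 0 0.0055 0 0 0 0.0878" --pt "0 0 0 0 0 0 0.0878" --pt "0 0 0 0 0 0 0.05" --pt "0 0 0 0 0 0 0.05"

```text
clock: 3.2
position: [0.4758, 0.3327, 0.0408]
eef_rot: [[0.129, 0.992, 0.001], [0.992, -0.129, 0.001], [0.001, 0.001, -1.0]]
force: [0.0, -0.3, -0.2]
width: 0.071
grip_force: 0.0
```

```bash
python3 -c "
from go import *
delta([.475,.333,.04],-1.70)"
```

```text
t 3.2 pos [0.4758 0.3327 0.0408] w 0.07104994119370664 F [ 0.  -0.3 -0.2]
shift [ 0.0001 -0.0009  0.0008] turn [ 0.0007 -0.001   0.0001]
```

Close gently, then firm up.

carry_out --pt "0 0 0 0 0 0 0.04" --pt "0 0 0 0 0 0 0.034" --pt "0 0 0 0 0 0 0.03" --pt "0 0 0 0 0 0 0.02" --pt "0 0 0 0 0 0 0.01" --pt "0 0 0 0 0 0 0.0" --pt "0 0 0 0 0 0 0.0" --pt "0 0 0 0 0 0 0.0" --newtons 30

```text
clock: 4.2
position: [0.4751, 0.3325, 0.0401]
eef_rot: [[0.128, 0.992, -0.001], [0.992, -0.128, -0.0], [-0.0, -0.001, -1.0]]
force: [-3.5, 0.0, 1.5]
width: 0.0313
grip_force: 30.0
```

carry_out --pt "0 0 -0.01 0 0 0 0" --pt "0 0 -0.02 0 0 0 0" --pt "0 0 -0.03 0 0 0 0" --pt "0 0 -0.03 0 0 0 0" --pt "0 0 -0.02 0 0 0 0" --pt "0 0 0 0 0 0 0" --pt "0 0 0 0 0 0 0" --newtons 40

```text
clock: 5.08
position: [0.4753, 0.3321, 0.1496]
eef_rot: [[0.129, 0.992, -0.0], [0.992, -0.129, -0.0], [-0.0, -0.0, -1.0]]
force: [-0.4, -0.5, -1.7]
width: 0.0312
grip_force: 40.0
```

```bash
python3 -c "
from go import *
delta(bay(.0147,.11),BY,0)"
```

```text
t 5.075 pos [0.4753 0.3321 0.1496] w 0.03116557350833714 F [-0.4 -0.5 -1.7]
shift [-0.2567  0.0279 -0.0003] turn [-0.0003  0.0004 -0.29  ]
```

carry_out --pt "-0.043 0.0047 0 0 0 0 0" --pt "-0.043 0.0047 0 0 0 0 0" --pt "-0.043 0.0047 0 0 0 0 0" --pt "-0.043 0.0047 0 0 0 0 0" --pt "-0.043 0.0047 0 0 0 0 0" --pt "-0.042 0.0044 0 0 0 0 0" --pt "0 0 0 0 0 -0.145 0" --pt "0 0 0 0 0 -0.145 0" --pt "0 0 0 0 -0.146 0 0" --pt "0 0 0 0 -0.145 0 0" --pt "0 0 0 0 -0.145 0 0" --pt "0 0 0 0 0 0 0"

```text
clock: 6.58
position: [0.4693, 0.0767, 0.1486]
eef_rot: [[-0.152, 0.986, 0.068], [0.893, 0.167, -0.417], [-0.423, -0.003, -0.906]]
force: [-0.5, -0.2, -1.0]
width: 0.0312
grip_force: 40.0
```

```bash
python3 -c "
from go import *
delta(bay(.0147,.11),BY,.436)
from cell import snapshot
import cv2
t=snapshot('top')[160:260,230:330];s=snapshot('scene')[130:250,310:430]
cv2.imwrite('pics/t1.png',t[:,:,::-1]);cv2.imwrite('pics/s1.png',s[:,:,::-1])
cv2.imwrite('pics/ac.png',cv2.hconcat([cv2.resize(t,(400,400)),cv2.resize(s,(400,400))])[:,:,::-1])"
```

```text
t 6.575 pos [0.4693 0.0767 0.1486] w 0.03123839815700944 F [-0.5 -0.2 -1. ]
shift [-0.0031  0.0001 -0.0001] turn [0.0002 0.0005 0.0072]
```

View pics/ac.png

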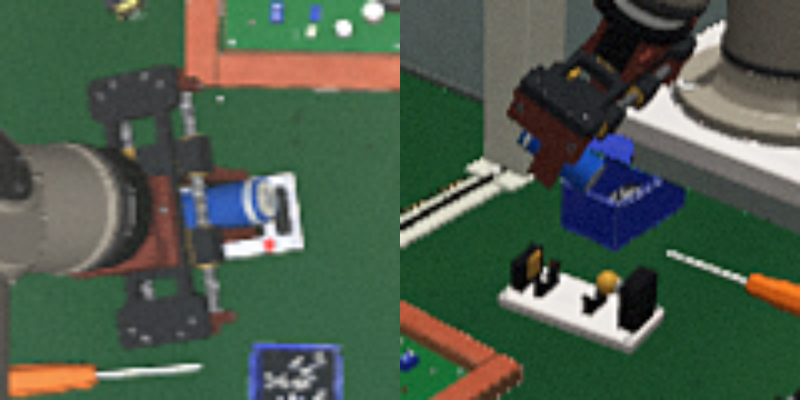

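```bash
python3 -c "
from go import *
delta(bay(.0147,.018),BY,.436);print(bay(.0147,.018))
M=env.get_state()['eef_rot'];c,s=np.cos(BY),np.sin(BY);print('down',M.T@[0,0,-.01],'-bx',M.T@[-.01*c,-.01*s,0])"
```

```text
t 6.675 pos [0.4696 0.0735 0.1496] w 0.031237744105800828 F [-0.3 -1.2 -1.4]
shift [0.0389 0.0005 0.0829] turn [-0.0014 -0.0016  0.0007]
[0.46985353 0.07398963 0.058     ]
down [4.20906702e-03 1.60159593e-05 9.07102521e-03] -bx [ 9.07103635e-03  6.92940879e-07 -4.20907341e-03]
```

carry_out --pt "0.0095 0 0.0205 0 0 0 0" --pt "0.0095 0 0.0205 0 0 0 0" --pt "0.0095 0 0.0205 0 0 0 0" --pt "0.007 0 0.014 0 0 0 0" --pt "0.0034 0 0.0073 0 0 0 0" --pt "0 0 0 0 0 0 0" --pt "0 0 0 0 0 0 0"

```text
clock: 7.55
position: [0.4704, 0.0743, 0.0592]
eef_rot: [[-0.145, 0.987, 0.068], [0.895, 0.16, -0.416], [-0.422, 0.001, -0.907]]
force: [-0.5, -0.6, -1.2]
width: 0.031
grip_force: 40.0
```

```bash
python3 -c "
from go import *
delta(bay(.0147,.015),BY,.436)"
```

```text
t 7.55 pos [0.4704 0.0743 0.0592] w 0.03100365074109106 F [-0.5 -0.6 -1.2]
shift [ 0.0015 -0.0006  0.0039] turn [ 0.0007 -0.0006 -0.0004]
```

carry_out --pt "0.0015 -0.0005 0.0035 0 0 0 0" --pt "0.0027 0 -0.0013 0 0 0 0" --pt "0.0027 0 -0.0013 0 0 0 0" --pt "0 0 0 0 0 0 0" --pt "0 0 0 0 0 0 0"

```text
clock: 8.18
position: [0.4686, 0.0801, 0.055]
eef_rot: [[-0.145, 0.987, 0.068], [0.895, 0.16, -0.417], [-0.422, 0.0, -0.906]]
force: [-0.2, -0.5, -1.0]
width: 0.0314
grip_force: 40.0
```

carry_out --pt "0.0027 0 -0.0013 0 0 0 0" --pt "0.0027 0 -0.0013 0 0 0 0" --pt "0 0 0 0 0 0 0" --pt "0 0 0 0 0 0 0"

```text
clock: 8.68
position: [0.4676, 0.0855, 0.0551]
eef_rot: [[-0.145, 0.987, 0.067], [0.895, 0.16, -0.417], [-0.423, -0.0, -0.906]]
force: [2.0, -2.9, -0.8]
width: 0.0312
grip_force: 40.0
```

carry_out --pt "0.0027 0 -0.0013 0 0 0 0" --pt "0.0027 0 -0.0013 0 0 0 0" --pt "0 0 0 0 0 0 0" --pt "0 0 0 0 0 0 0"

```text
clock: 9.18
position: [0.4666, 0.0915, 0.0551]
eef_rot: [[-0.145, 0.987, 0.067], [0.895, 0.16, -0.417], [-0.423, -0.0, -0.906]]
force: [1.6, -6.1, -1.4]
width: 0.0315
grip_force: 40.0
```

```bash
python3 -c "
from go import *
delta(bay(-.0113,.015),BY,.436);print(env.get_state()['moment'])"
```

```text
t 9.175 pos [0.4666 0.0915 0.0551] w 0.0315410488710509 F [ 1.6 -6.1 -1.4]
shift [ 0.0074  0.0004 -0.0033] turn [-0.0003  0.0005  0.0001]
[-0.53271017 -0.08249876  0.07748271]
```

carry_out --pt "0.0027 0 -0.0012 0 0 0 0" --pt "0.0027 0 -0.0012 0 0 0 0" --pt "0.002 0 -0.0009 0 0 0 0" --pt "0 0 0 0 0 0 0" --pt "0 0 0 0 0 0 0" --pt "0 0 0 0 0 0 0"

```text
clock: 9.93
position: [0.4654, 0.0986, 0.0552]
eef_rot: [[-0.144, 0.987, 0.067], [0.894, 0.159, -0.418], [-0.424, -0.0, -0.906]]
force: [2.1, -7.0, -1.6]
width: 0.0312
grip_force: 40.0
```

```bash
python3 -c "
from go import *
from cell import snapshot
import cv2
delta(bay(-.0113,.0148),BY,.436)
t=snapshot('top')[180:250,245:315];s=snapshot('scene')[170:250,320:400]
delta(bay(-.0113,.0148),BY,.436)
cv2.imwrite('pics/ad.png',cv2.hconcat([cv2.resize(t,(400,400),interpolation=2),cv2.resize(s,(400,400),interpolation=2)])[:,:,::-1])"
```

```text
t 9.925 pos [0.4654 0.0986 0.0552] w 0.031207250644036778 F [ 2.1 -7.  -1.6]
shift [ 0.001   0.0005 -0.0001] turn [-0.0007  0.0015 -0.0007]
t 10.025 pos [0.4654 0.0986 0.0552] w 0.03144084247022746 F [ 1.9 -6.2 -1.1]
shift [ 0.001   0.0005 -0.0001] turn [-0.0008  0.0015 -0.0006]
```

View pics/ad.png

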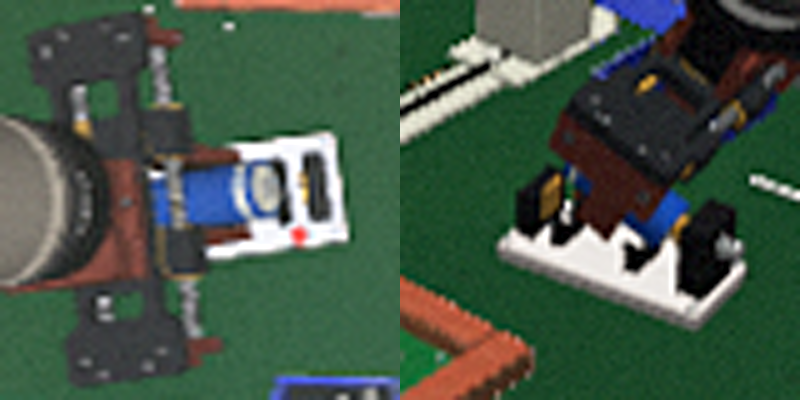

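carry_out --pt "0.0018 0.0004 -0.0008 0 0 0 0" --pt "0 0 0 0 0 0 0" --pt "0.0001 0 0.003 0 0.087 0 0" --pt "0.0001 0 0.003 0 0.087 0 0" --pt "0.0001 0 0.003 0 0.087 0 0" --pt "0 0 0 0 0 0 0" --pt "0 0 0 0 0 0 0"

```text
clock: 10.9
position: [0.466, 0.0972, 0.0466]
eef_rot: [[-0.155, 0.987, 0.027], [0.972, 0.158, -0.173], [-0.175, -0.0, -0.985]]
force: [0.4, -7.0, 1.4]
width: 0.0313
grip_force: 40.0
```

```bash
python3 -c "
from go import *
delta(bay(-.0085,.000),BY,0)"
```

```text
t 10.9 pos [0.466  0.0972 0.0466] w 0.03130407910830386 F [ 0.4 -7.   1.4]
shift [0.0009 0.0001 0.0066] turn [-0.0006  0.1762 -0.0024]
```

carry_out --pt "0.0002 0 0.003 0 0.088 0 0" --pt "0.0002 0 0.0026 0 0.088 0 0" --pt "0 0 0 0 0 0 0" --pt "0 0 0 0 0 0 0"

```text
clock: 11.4
position: [0.466, 0.0967, 0.0407]
eef_rot: [[-0.158, 0.988, -0.0], [0.988, 0.158, -0.0], [-0.0, -0.0, -1.0]]
force: [0.1, -8.7, -0.8]
width: 0.0313
grip_force: 40.6
```

```bash
python3 -c "
from go import *
delta(bay(-.0085,.000),BY,0)
from cell import snapshot
import cv2
t=snapshot('top')[180:250,245:315];s=snapshot('scene')[170:250,320:400]
cv2.imwrite('pics/ae.png',cv2.hconcat([cv2.resize(t,(400,400),interpolation=2),cv2.resize(s,(400,400),interpolation=2)])[:,:,::-1])"
```

```text
t 11.4 pos [0.466  0.0967 0.0407] w 0.03125776165679974 F [ 0.1 -8.7 -0.8]
shift [0.0002 0.0001 0.0007] turn [-0.0004  0.0003 -0.0025]
```

View pics/ae.png

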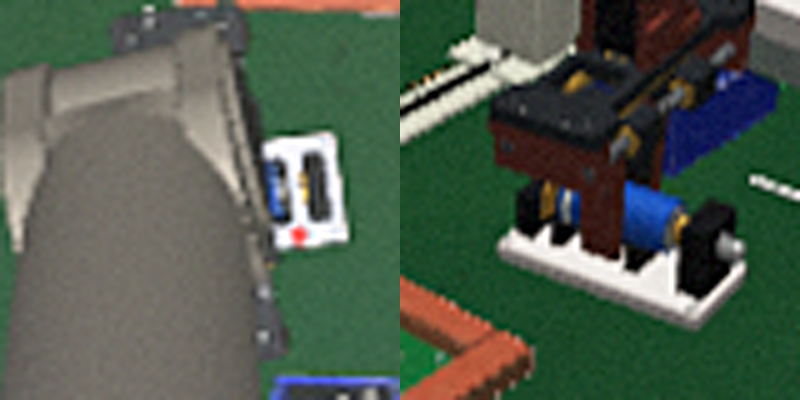

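carry_out --pt "-0.002 0 0.0003 0 0 0 0" --pt "-0.002 0 0 0 0 0 0" --pt "-0.002 0 0 0 0 0 0" --pt "0 0 0 0 0 0 0" --pt "0 0 0 0 0 0 0"

```text
clock: 12.12
position: [0.4668, 0.0921, 0.0406]
eef_rot: [[-0.159, 0.987, -0.0], [0.987, 0.159, 0.0], [0.0, -0.0, -1.0]]
force: [-0.2, -6.3, 2.1]
width: 0.0314
grip_force: 40.0
```

carry_out --pt "-0.0015 0 0 0 0 0 0" --pt "0 0 0 0 0 0 0" --pt "0 0 0 0 0 0 0"

```text
clock: 12.5
position: [0.467, 0.091, 0.0406]
eef_rot: [[-0.16, 0.987, -0.0], [0.987, 0.16, 0.001], [0.001, -0.0, -1.0]]
force: [-1.3, -5.1, 2.8]
width: 0.0313
grip_force: 40.0
```

carry_out --pt "-0.0015 0 0 0 0 0 0" --pt "0 0 0 0 0 0 0" --pt "0 0 0 0 0 0 0"

```text
clock: 12.88
position: [0.4672, 0.0899, 0.0405]
eef_rot: [[-0.16, 0.987, -0.001], [0.987, 0.16, 0.001], [0.001, -0.0, -1.0]]
force: [-2.1, -3.8, 4.9]
width: 0.0314
grip_force: 40.0
```

carry_out --pt "-0.0012 0 0 0 0 0 0" --pt "0 0 0 0 0 0 0" --pt "0 0 0 0 0 0 0"

```text
clock: 13.25
position: [0.4673, 0.0889, 0.0405]
eef_rot: [[-0.16, 0.987, -0.001], [0.987, 0.16, 0.001], [0.001, -0.0, -1.0]]
force: [-3.0, -2.5, 5.8]
width: 0.0313
grip_force: 40.0
```

carry_out --pt "-0.0012 0 -0.0002 0 0 0 0" --pt "0 0 0 0 0 0 0" --pt "0 0 0 0 0 0 0"

```text
clock: 13.62
position: [0.4675, 0.0881, 0.0406]
eef_rot: [[-0.161, 0.987, -0.001], [0.987, 0.161, 0.002], [0.002, -0.0, -1.0]]
force: [-4.0, 0.1, 2.7]
width: 0.0313
grip_force: 40.0
```

carry_out --pt "-0.0012 0 0 0 0 0 0" --pt "0 0 0 0 0 0 0" --pt "0 0 0 0 0 0 0"

```text
clock: 14.0
position: [0.4675, 0.088, 0.0406]
eef_rot: [[-0.162, 0.987, -0.001], [0.987, 0.162, 0.003], [0.003, -0.0, -1.0]]
force: [-4.6, 4.8, 3.8]
width: 0.031
grip_force: 40.0
```

carry_out --pt "0.001 0 0 0 0 0 0" --pt "0 0 0 0 0 0 0.02" --pt "0 0 0 0 0 0 0.028" --pt "0 0 0 0 0 0 0.034" --pt "0 0 0 0 0 0 0.04" --pt "0 0 0 0 0 0 0.05" --pt "0 0 0 0 0 0 0.06" --pt "0 0 0 0 0 0 0.06" --newtons 5

```text
clock: 15.0
position: [0.4679, 0.0872, 0.0407]
eef_rot: [[-0.16, 0.987, 0.0], [0.987, 0.16, 0.001], [0.001, 0.0, -1.0]]
force: [-0.7, 0.6, -0.5]
width: 0.0599
grip_force: 0.0
```

carry_out --pt "0 0 0 0 0 0 0.06" --pt "0 0 0 0 0 0 0.06" --pt "0 0 -0.005 0 0 0 0.06" --pt "0 0 -0.015 0 0 0 0.06" --pt "0 0 -0.03 0 0 0 0.06" --pt "0 0 -0.04 0 0 0 0.06" --pt "0 0 -0.04 0 0 0 0.06" --pt "0.05 0 -0.01 0 0 0 0.06" --pt "0.06 0 0 0 0 0 0.06" --pt "0.06 0 0 0 0 0 0.06" --pt "0 0 0 0 0 0 0.06" --pt "0 0 0 0 0 0 0.06"

```text
clock: 16.5
position: [0.4406, 0.2544, 0.1814]
eef_rot: [[-0.16, 0.987, 0.0], [0.987, 0.16, 0.001], [0.001, 0.0, -1.0]]
force: [-0.1, -0.8, -0.2]
width: 0.06
grip_force: 0.0
```

```bash
python3 -c "
from go import *
from cell import snapshot
import cv2
delta(bay(0,.000),BY,0)
t=snapshot('top')[165:240,180:320];s=snapshot('scene')[190:290,330:470]
cv2.imwrite('pics/af.png',cv2.vconcat([cv2.resize(t,(560,300),interpolation=2),cv2.resize(s,(560,300),interpolation=2)])[:,:,::-1])"
```

```text
t 16.5 pos [0.4406 0.2544 0.1814] w 0.06000765146395779 F [-0.1 -0.8 -0.2]
shift [-1.682e-01 -1.000e-04  1.413e-01] turn [ 0.0004 -0.0006  0.0003]
```

View pics/af.png

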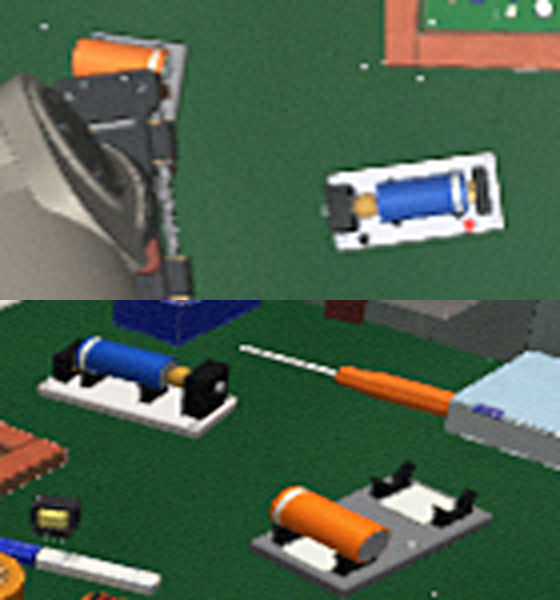

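The cell lies level in both saddles, between the dome and the fixed contact. The orange cell is still in the rack and the gripper is clear of everything.

```bash
python3 -c "
from cell import env
print(env.hand_in())"
```

```text
the job is handed in; nothing more can be done
None
```

The blue cell is loaded in the cradle, lying level in both saddles with the spring holding it against the fixed contact; it has been let go, the orange cell is still in the rack, and the job was handed in at about 16.6 s.

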